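# Reverse the ratchet and clamp the filter holder tight

### The arm

A 6-joint arm with a two-finger parallel gripper is mounted at the origin on the work surface; the furniture and walls round the work are solid. World frame = base frame: x ahead of the robot, y to its left, z up, the work surface at z = 0. Lengths are in m, angles in rad, forces in N, time in s.
With the tool pointing down it reaches from about 0.225 to 0.875 m from the base axis. Payload 3.4 kg.
Tool frame: the origin (TCP) lies at the very end of the fingers, on their centre line; the grasp point (between the pads) lies behind it (manip.grasp_offset is the z of the grasp point in the tool frame, in m); z points along the fingers, y is the line along which they close (so a half turn about z gives the same grasp; the last joint's range is limited). The gripper opens to 85 mm and grips with 20 to 120 N. Pads are 22 mm wide; open, the fingers measure 114 mm over their backs; the gripper's body (76 mm by 85 mm) begins 54 mm behind the grasp point. The pads swing forward as they close: fully open they stand 13 mm farther back than shut.
Start: joints at [-1.261, 0.276, 1.505, -0, 1.361, -0.121], TCP at [0.24, -0.522, 0.231] pointing down, gripper open.
Joint ranges: [-2.89, 2.89], [-0.75, 2.08], [0.22, 2.7], [-1.18, 4.32], [0.11, 2.71], [-2.7, 2.7]. Speed limits (rad/s): [2.57, 2.57, 3.14, 3.14, 3.14, 3.14].

### API

Orientations are given as a unit quaternion [w, x, y, z].
In Python, from rig import manip gives the robot as it stands.
- The arm moves only by the shell command python3 -m pendant 'ROWS' [FORCE]. ROWS is JSON, a list of rows, each an object of numbers: "dx", "dy", "dz": the shift along the tool's x, y, z in m; "rx", "ry", "rz": the turn, a rotation vector about the tool's x, y, z in degrees; "hand": the finger opening in m, from 0 to 0.0854. In form: [{"dx": .., "dy": .., "dz": .., "rx": .., "ry": .., "rz": .., "hand": ..}, ...]. A call has 1 to 12 rows; each row shifts and turns the commanded pose from where the row before left it, along the tool's axes as they then stand; what a row does not reach is not made up. A row lasts 1/12 s, in which the tool goes at most 41.7 mm and 7.16 degrees, less where a joint would pass 70% of its speed; a pose out of reach is approached as far as the arm can. A call is refused whole if a number of a shift passes 0.0417 or a number of a turn 7.16, either way. A call with a gripper value outside its range is refused whole. The fingers move at their own pace and stop on an object; FORCE is the grip in N (left out, the last holds). Time passes only in rows, so rows that do not move let the fingers close. It gives the time, the measured TCP pose, the force, the opening and the grip force at its end, in the units of the state.
- manip.get_state(): the state, without advancing time (a new reading comes with each control period).
- manip.get_image(name): name is "side" or "top" or "wrist"; returns a dict with "frame" (480x640x3 uint8, red, green, blue), "fx", "fy", "cx", "cy" (pixels), "position" and "attitude" of the camera in the world; the wrist camera has in their place "mount" (4x4, takes a point from camera to tool coordinates, whose origin is the TCP and whose axes are the flange's). Camera axes: x right, y up, looking along -z (the intrinsics and any distortion apply to the point x, -y, -z); pixel columns grow to the right and rows downward; lengths in m; the calibration is good to about 2 mm. A picture is of the moment at which its call begins: read the wrist's pose just before it. There is no depth.
- manip.sign_off(): hands the job in; it is judged then, once.
The state is a dict: "clock": time; "qpos": joint angles; "qd": joint speeds; "effort": joint torques, N m; "position": TCP position; "ee_rot": TCP orientation; "contact_force": force on the tool from outside, world axes, zero at the start; "moment": the same for the moment, N m; "width": finger opening in m; "gripper_force": force on a finger pad.
Only numpy, scipy, OpenCV 4.12 (cv2) and the standard library are available. Lean on these libraries where they do the work, as an engineer would, in place of code of your own. Each camera call takes 0.05 s, during which the arm holds its last target. There are 200 camera calls.

### The job

The membrane filter holder is to be clamped for a pressure run, but the ratchet handle of its clamp is still set to undo. Flip the small reversing lever on the ratchet over to tighten, then work the handle to and fro until the screw bears on the holder's lid and the turning handle takes about 0.9 newton-metre (roughly 8 N at the grip), and let go. Never lean on it beyond 1.4 newton-metres (about 13 N at the grip), which would crush the membrane, and leave the things on the bench where they are.

Things in the scene. Friction and masses are not known exactly. Their poses are not given: they have to be found in the camera images.
- yoke_clamp: fixed bench clamp: grey base plate 120 x 170 x 12, two steel columns 16 thick at x 0, y +-62, cross bar at z 100 to 122, hex and dome nuts on the columns up to z 148. Origin: under the plate's centre, on the vertical screw axis; y runs along the cross bar, z up. The ratchet handle sticks out over the -x edge. The columns' nuts stop the handle 1.2 rad either side of -x
- ratchet_handle: steel ratchet lying on the cross bar, turning level about the screw. Origin: on the screw axis, mid-thickness, 138 above the bench; its -x axis points along the handle, z up. Round head 58 across, 22 thick (z +-11); black round rubber grip 19 thick from 78 to 138 out. Stays where left (0.1 N m friction); goes 1.2 rad either side of the clamp's -x
- grip (a point): centre of the black rubber grip, in the handle's middle line, 110 from the screw axis, 138 above the bench; the grip's top is 10 higher, its underside 10 lower, and only the bare bench or low things lie under it
- pawl_lever (a joint): reversing lever, rad: -0.40 fully over to undo, +0.40 fully over to tighten, springs away from the middle (0) to the side it is on, may rest at 0.12 or more when its pawl nose rides on a tooth. Pivot 34 out from the screw axis. About 3 N at the tab moves it; + is the tab moving to +y of the handle's frame (to the left, seen from the grip end looking at the screw)
- lever_tip (a point): top of the lever's thumb tab, 28 from the lever's pivot, away from the screw, 169.5 above the bench. The steel tab is 10 long, 6 thick and stands from 151 up to 169.5 high; below it the handle's neck is no higher than 149. It swings +-11 sideways across the handle
- clamp_screw: steel clamp screw in the ratchet wheel (12 teeth, 0.52 rad), hex top 13 wide on top. Right-hand, 10 mm lead: clockwise from above (grip end moving to +y of the clamp) drives it down. Origin on the axis, 138 high at the start, sinking with it. Its foot bears on the lid of the steel filter holder (72 across, hose barbs) fixed between the columns; the gap, 1.5 to 5, is never the same
- screw_end (a point): underside of the clamp screw's flat foot (26 across), on the axis. How turning feels at the grip: free running takes 0.6 N m in all (5.5 N), most of it the screw's own friction, which also holds it; once the foot bears, about 1 N m more per rad, 1.6 N m per 1000 N on the lid. At a standstill friction hides about 3 N of it
- petri_dish: white petri dish, 63 across, 14 high, near the clamp, a bystander; origin under its centre
- forceps: steel forceps, 126 long, 9 high, near the clamp, a bystander; origin under the middle
- strip_can: white test-strip canister with a snap cap, 45 across, 105 high, standing left of the clamp, a bystander; origin under its centre
- sample_cup: specimen cup with a yellow screw lid, 57 across, 61 high, standing right of the clamp, a bystander; origin under its centre

How it is judged:
On the way:
1. the reversing lever is over on the tightening side before the screw bears on the lid (value of joint pawl_lever above 0.1 rad and contact force between clamp_screw and anything else below 1 N), for 0.2 s.
At the end, for the whole second after the job is handed in: the reversing lever is on the tightening side (above 0.1 rad) and the screw holds the lid by itself with more than 100 N (value of joint pawl_lever above 0.1 rad and contact force between clamp_screw and anything else above 100 N); the robot touches nothing.
It fails at once if the membrane is crushed: the screw bears on the lid with more than 500 N (contact force between clamp_screw and anything else above 500 N).
It fails at once if the handle, head or lever is forced with more than 25 N (contact force between the arm and ratchet_handle above 25 N).
It fails at once if the handle, head or lever is forced with more than 25 N (contact force between the fingers and ratchet_handle above 25 N).
It fails at once if a bystander is pushed more than 20 mm (distance of any of petri_dish, forceps, strip_can, sample_cup from where it was at the start of the episode above 0.02 m).
It also fails if it takes over 72 s, if anything falls off the work surface, if the arm or the gripper's body presses on something with over 40 N, if the wrist force passes 120 N, or if a joint passes its speed limit or range.

## Working session

There is one attempt and no reset: what is moved stays moved. The work goes in short steps, Python scripts to look and compute and a shell command to move; the robot and the scene stay as the last step left them, time stands still between calls to the robot, and variables do not carry over. Pictures are saved under pics/ and viewed, at most 10 in all, crops included, and the job is handed in when it is done.

```bash
ls; mkdir -p pics; python3 - <<'E'
from rig import manip
import cv2, numpy as np
s=manip.get_state()
for k,v in s.items(): print(k,np.round(v,4))
print(manip.grasp_offset)
for n in("top","side"):
    im=manip.get_image(n); cv2.imwrite(f"pics/{n}0.png",im["frame"][:,:,::-1])
    print(n,{k:np.round(v,4).tolist() for k,v in im.items() if k!="frame"})
E
```

```text
pics
clock 0.0
qpos [-1.261   0.2766  1.5062  0.      1.3607 -0.121 ]
qd [-0.      0.0002 -0.0028  0.      0.001   0.0003]
effort [ 1.70000e-03 -4.16768e+01 -2.45802e+01  1.00000e-04  1.08000e-02
 -0.00000e+00]
position [ 0.2399 -0.522   0.2304]
ee_rot [-9.000e-04  9.769e-01  2.137e-01 -1.000e-04]
contact_force [-0.0224  0.4539 -0.0192]
moment [-0.0036  0.0243 -0.0127]
gripper_force 0.0
width 0.0853
-0.0187
top {'fx': 599.1705, 'fy': 599.1705, 'cx': 318.898, 'cy': 251.2368, 'position': [0.353, -0.3262, 1.1673], 'attitude': [0.7102, 0.0716, -0.0666, -0.6972]}
side {'fx': 549.3121, 'fy': 549.3121, 'cx': 315.7409, 'cy': 238.0466, 'position': [0.3363, -1.1058, 0.4558], 'attitude': [0.8128, 0.5621, -0.079, -0.131]}
```

View pics/top0.png

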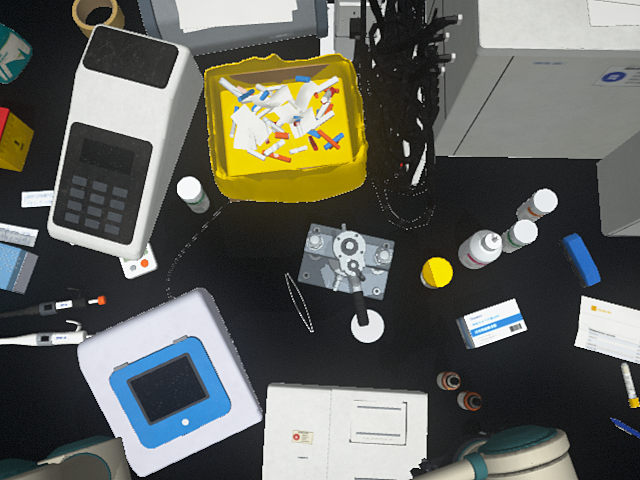

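View pics/side0.png

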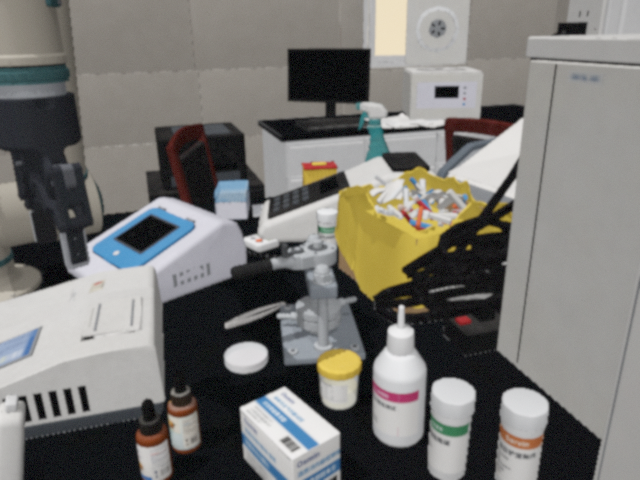

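The top view shows the screw head at about (350,246) and the black grip at about (362,310), over the petri dish (368,326). The yellow cup is at (437,272) and the forceps at (299,302). I'll enlarge the clamp area.

```bash
cat > h.py <<'E'
from rig import manip
import cv2, numpy as np
from scipy.spatial.transform import Rotation as R
def rot(q): return R.from_quat([q[1],q[2],q[3],q[0]]).as_matrix()
def ray(im,u,v,z,P=None,A=None):
    P=np.array(im["position"]) if P is None else P; A=rot(im["attitude"]) if A is None else A
    d=A@np.array([(u-im["cx"])/im["fx"],-(v-im["cy"])/im["fy"],-1.])
    return P+d*(z-P[2])/d[2]
def proj(im,p,P=None,A=None):
    P=np.array(im["position"]) if P is None else P; A=rot(im["attitude"]) if A is None else A
    c=A.T@(np.array(p)-P); return np.array([im["cx"]+im["fx"]*c[0]/-c[2], im["cy"]-im["fy"]*c[1]/-c[2]])
E
python3 - <<'E'
from h import *
im=cv2.imread("pics/top0.png")[205:355,270:470]
cv2.imwrite("pics/topc.png",cv2.resize(im,None,fx=4,fy=4,interpolation=cv2.INTER_CUBIC))
E
```

```text
(no output)
```

View pics/topc.png

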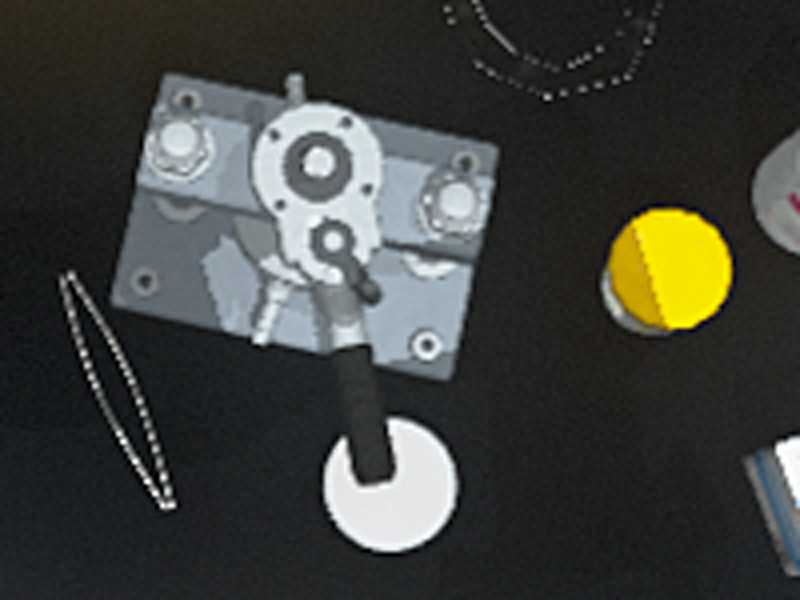

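Crop pixels: screw hex (319,162), lever pivot (334,242), tab (371,290), grip from (348,350) to (376,482), column nuts at (180,137) and (459,200), dish (391,484), cup lid (672,268), forceps (68,275) to (170,507).

```bash
python3 - <<'E'
from h import *
im=manip.get_image("top")
f=lambda x,y,z: ray(im,270+(x-1.5)/4,205+(y-1.5)/4,z)
pts=dict(screw=(319,162,.15),pivot=(334,242,.152),tab=(371,290,.1695),g0=(349,350,.138),g1=(376,480,.138),n1=(180,137,.145),n2=(459,200,.145),dish=(391,484,.014),cup=(672,268,.061),f0=(68,275,.005),f1=(170,507,.005))
w={k:f(*p) for k,p in pts.items()}
for k,v in w.items(): print(k,np.round(v,4))
d=lambda a,b:np.linalg.norm((w[a]-w[b])[:2])
print("nuts",d('n1','n2'),"mid",(w['n1']+w['n2'])/2,"screw-g0",d('screw','g0'),"g1",d('screw','g1'),"piv",d('screw','pivot'),"pivtab",d('pivot','tab'))
c=(w['n1']+w['n2'])/2; a=lambda v:np.degrees(np.arctan2(v[1],v[0]))
print("clamp y dir",a(w['n1']-w['n2']), "handle dir",a(w['g1']-w['screw']),"lever dir",a(w['tab']-w['pivot']))
E
```

```text
screw [ 0.5664 -0.3697  0.15  ]
pivot [ 0.531  -0.3763  0.152 ]
tab [ 0.5077 -0.3912  0.1695]
g0 [ 0.4862 -0.3839  0.138 ]
g1 [ 0.4306 -0.3958  0.138 ]
n1 [ 0.5775 -0.3091  0.145 ]
n2 [ 0.5517 -0.4308  0.145 ]
dish [ 0.4381 -0.4114  0.014 ]
cup [ 0.5375 -0.5387  0.061 ]
f0 [ 0.5379 -0.2532  0.005 ]
f1 [ 0.4258 -0.3057  0.005 ]
nuts 0.12439267207842838 mid [ 0.56460716 -0.36994688  0.145     ] screw-g0 0.08144063178791842 g1 0.1383446782885831 piv 0.03605213166534532 pivtab 0.027614971464592627
clamp y dir 78.0140441599334 handle dir -169.11699647332375 lever dir -147.45645544141084
```

Sizes check out: nut spacing 124 mm, grip 81 to 138 mm out, lever at -0.38 rad. The screw axis is at about (0.5655,-0.3698), handle direction 190.9°, and the stop on the tightening side is at about 99°. I'll move the half-closed hand above the tab with tool x pointing at the screw.

```bash
python3 -m pendant '[{"rz":7,"hand":0.03},{"rz":6.7},{"dx":0.0288,"dy":-0.0077},{"dx":0.0288,"dy":-0.0077},{"dx":0.0288,"dy":-0.0077},{"dx":0.0288,"dy":-0.0077},{"dx":0.0288,"dy":-0.0077},{"dx":0.0288,"dy":-0.0077},{"dx":0.0288,"dy":-0.0077},{"dx":0.0288,"dy":-0.0077},{"dx":0.0288,"dy":-0.0077},{"dx":0.0288,"dy":-0.0077}]'
python3 -m pendant '[{},{}]'
python3 - <<'E'
from h import *
s=manip.get_state(); P=np.array(s["position"]);A=rot(s["ee_rot"])
x=A[:,0]; print("yaw",np.degrees(np.arctan2(x[1],x[0])),"zdir",A[:,2],P)
print("to tab (tool)",A.T@(np.array([.508,-.3915,.1695])-P))
im=manip.get_image("wrist"); M=np.array(im["mount"]); print(M.round(4).tolist(), im["fx"],im["cx"],im["cy"])
cv2.imwrite("pics/w1.png",im["frame"][:,:,::-1])
cP=A@M[:3,3]+P; cA=A@M[:3,:3]
for n,p in dict(tab=(.508,-.3915,.1695),screw=(.5655,-.3698,.15),grip=(.4575,-.3906,.148)).items(): print(n,proj(im,p,cP,cA))
E
```

```text
yaw 24.684674039293917 zdir [-4.42192633e-04  1.35005775e-03 -9.99998991e-01] [ 0.24000101 -0.52207439  0.23062525]
to tab (tool) [ 0.29803032 -0.00663332  0.06118297]
[[0.0008, 0.9443, 0.3289, 0.0838], [1.0, -0.0016, 0.0019, -0.0007], [0.0023, 0.3289, -0.9443, -0.1435], [0.0, 0.0, 0.0, 1.0]] 407.58842660620644 318.48777083315525 233.14153274467287
tab [ 300.83681946 -661.79301586]
screw [ 315.46436843 -891.29022746]
grip [ 248.42548256 -369.37245352]invalid input
invalid input
```

View pics/w1.png

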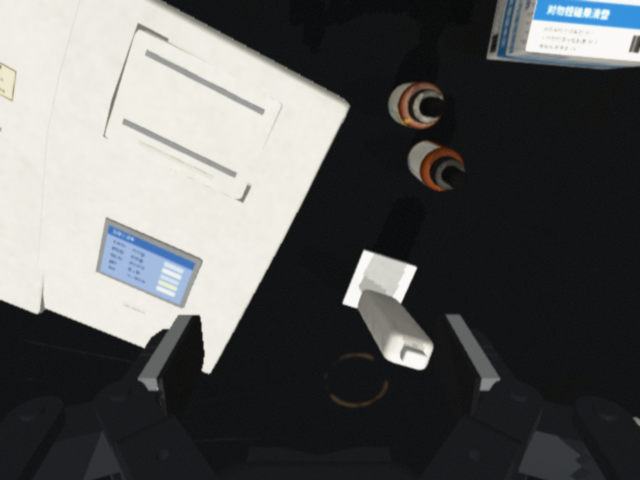

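The rows were refused, probably because every key has to be given. The picture only shows the start area: the analyser box and bottles, with nothing under the fingers. Sending again with full rows.

```bash
python3 -m pendant '[{"dx":0,"dy":0,"dz":0,"rx":0,"ry":0,"rz":7,"hand":0.03},{"dx":0,"dy":0,"dz":0,"rx":0,"ry":0,"rz":6.7,"hand":0.03},{"dx":0.0288,"dy":-0.0077,"dz":0,"rx":0,"ry":0,"rz":0,"hand":0.03},{"dx":0.0288,"dy":-0.0077,"dz":0,"rx":0,"ry":0,"rz":0,"hand":0.03},{"dx":0.0288,"dy":-0.0077,"dz":0,"rx":0,"ry":0,"rz":0,"hand":0.03},{"dx":0.0288,"dy":-0.0077,"dz":0,"rx":0,"ry":0,"rz":0,"hand":0.03},{"dx":0.0288,"dy":-0.0077,"dz":0,"rx":0,"ry":0,"rz":0,"hand":0.03},{"dx":0.0288,"dy":-0.0077,"dz":0,"rx":0,"ry":0,"rz":0,"hand":0.03},{"dx":0.0288,"dy":-0.0077,"dz":0,"rx":0,"ry":0,"rz":0,"hand":0.03},{"dx":0.0288,"dy":-0.0077,"dz":0,"rx":0,"ry":0,"rz":0,"hand":0.03},{"dx":0.0288,"dy":-0.0077,"dz":0,"rx":0,"ry":0,"rz":0,"hand":0.03},{"dx":0.0288,"dy":-0.0077,"dz":0,"rx":0,"ry":0,"rz":0,"hand":0.03}]'
cat > look.py <<'E'
from h import *
import sys
s=manip.get_state(); P=np.array(s["position"]);A=rot(s["ee_rot"])
x=A[:,0]; print("t",s["clock"],"yaw",np.degrees(np.arctan2(x[1],x[0])),P,"F",A.T@np.array(s["contact_force"]),"w",s["width"])
C=np.array([.5655,-.3698,.138]); print("screw axis in tool",A.T@(C-P))
if len(sys.argv)>1:
    im=manip.get_image("wrist"); M=np.array(im["mount"])
    cv2.imwrite(f"pics/{sys.argv[1]}.png",im["frame"][:,:,::-1])
    cP=A@M[:3,3]+P; cA=A@M[:3,:3]; np.savez(f"pics/{sys.argv[1]}.npz",cP=cP,cA=cA)
    for n,p in dict(tab=(.508,-.3915,.1695),screw=(.5655,-.3698,.15),grip=(.4575,-.3906,.148)).items(): print(n,proj(im,p,cP,cA))
E
python3 look.py w2
```

```text
clock: 1.2
position: [0.5093, -0.3911, 0.2311]
ee_rot: [-0.0, 0.995, 0.096, -0.0]
contact_force: [0.1, -0.6, 0.6]
width: 0.0299
gripper_force: 0.0
t 1.2 yaw 10.987537331048854 [ 0.50929399 -0.39107185  0.23105623] F [ 0.02575689  0.59080081 -0.61989486] w 0.029926406632882496
screw axis in tool [ 0.05926241 -0.01013781  0.09303902]
tab [320.28191876 256.51699618]
screw [301.31003076 138.79635382]
grip [303.44835751 315.61251872]
```

View pics/w2.png

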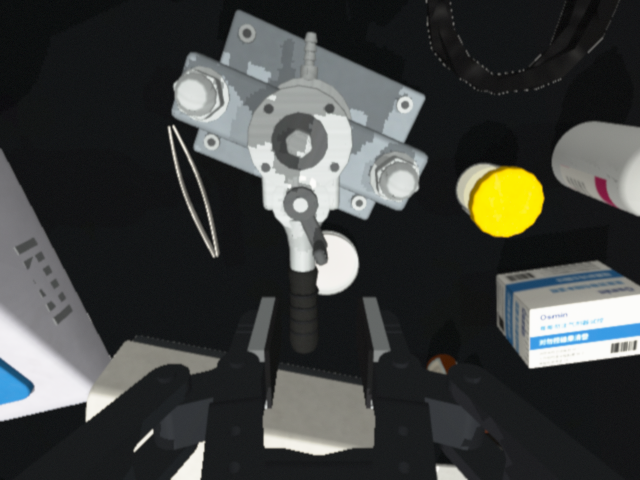

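The wrist view puts the tab at (320,257) and the screw at (300,140), within about 1 px of prediction. I'll lower the hand straddling the tab.

```bash
python3 -m pendant '[{"dx":0,"dy":0,"dz":0.02,"rx":0,"ry":0,"rz":0,"hand":0.03},{"dx":0,"dy":0,"dz":0.02,"rx":0,"ry":0,"rz":0,"hand":0.03},{"dx":0,"dy":0,"dz":0.02,"rx":0,"ry":0,"rz":0,"hand":0.03},{"dx":0,"dy":0,"dz":0.017,"rx":0,"ry":0,"rz":0,"hand":0.03},{"dx":0,"dy":0,"dz":0,"rx":0,"ry":0,"rz":0,"hand":0.03},{"dx":0,"dy":0,"dz":0,"rx":0,"ry":0,"rz":0,"hand":0.03}]'; python3 look.py
python3 -m pendant '[{"dx":0,"dy":-0.004,"dz":0,"rx":0,"ry":0,"rz":0,"hand":0.03},{"dx":0,"dy":-0.004,"dz":0,"rx":0,"ry":0,"rz":0,"hand":0.03},{"dx":0,"dy":-0.002,"dz":0,"rx":0,"ry":0,"rz":0,"hand":0.03},{"dx":0,"dy":-0.002,"dz":0,"rx":0,"ry":0,"rz":0,"hand":0.03},{"dx":0,"dy":0,"dz":0,"rx":0,"ry":0,"rz":0,"hand":0.03}]';python3 look.py
python3 -m pendant '[{"dx":0,"dy":-0.002,"dz":0,"rx":0,"ry":0,"rz":0,"hand":0.03},{"dx":0,"dy":-0.002,"dz":0,"rx":0,"ry":0,"rz":0,"hand":0.03},{"dx":0,"dy":0,"dz":0,"rx":0,"ry":0,"rz":0,"hand":0.03}]';python3 look.py
```

```text
clock: 1.75
position: [0.5076, -0.3916, 0.1534]
ee_rot: [-0.001, 0.995, 0.096, -0.001]
contact_force: [-0.1, 0.2, 0.5]
width: 0.03
gripper_force: 0.0
t 1.75 yaw 10.982222444558264 [ 0.50759697 -0.39164483  0.15338151] F [-0.0450824  -0.23155309 -0.51556112] w 0.03000043320194095
screw axis in tool [ 0.06102713 -0.01038293  0.01531118]
clock: 2.17
position: [0.5061, -0.3806, 0.1555]
ee_rot: [0.001, 0.995, 0.096, 0.001]
contact_force: [-0.3, -1.8, 0.6]
width: 0.0301
gripper_force: 0.5
t 2.1667 yaw 11.003153991675829 [ 0.5060995  -0.38062735  0.15551972] F [-0.65994134  1.73917553 -0.56973318] w 0.030068564338022997
screw axis in tool [0.0603596  0.00066498 0.01757462]
clock: 2.42
position: [0.5051, -0.3762, 0.1546]
ee_rot: [0.0, 0.995, 0.096, 0.0]
contact_force: [0.3, -0.8, 0.5]
width: 0.0302
gripper_force: 0.7
t 2.4167 yaw 10.984696077978269 [ 0.5051079  -0.3761701   0.15462224] F [ 0.18775806  0.80696898 -0.47730597] w 0.030244928310670882
screw axis in tool [0.06049525 0.00524766 0.01663937]
```

Contact at about 1–2 N, with the tab or handle giving way. I'll follow the arc about the screw, keeping the tool yaw with the handle.

```bash
python3 -m pendant '[{"dx":0.0002,"dy":-0.0042,"dz":0,"rx":0,"ry":0,"rz":4,"hand":0.03},{"dx":0.0002,"dy":-0.0042,"dz":0,"rx":0,"ry":0,"rz":4,"hand":0.03},{"dx":0.0002,"dy":-0.0042,"dz":0,"rx":0,"ry":0,"rz":4,"hand":0.03},{"dx":0.0002,"dy":-0.0042,"dz":0,"rx":0,"ry":0,"rz":4,"hand":0.03},{"dx":0.0002,"dy":-0.0042,"dz":0,"rx":0,"ry":0,"rz":4,"hand":0.03},{"dx":0.0002,"dy":-0.0042,"dz":0,"rx":0,"ry":0,"rz":4,"hand":0.03}]';python3 look.py w3
python3 - <<'E'
import cv2
im=cv2.imread("pics/w3.png")[60:460,60:580]; cv2.imwrite("pics/w3c.png",cv2.resize(im,None,fx=1.4,fy=1.4))
E
```

```text
clock: 2.92
position: [0.506, -0.3512, 0.1545]
ee_rot: [0.0, 0.993, -0.115, 0.0]
contact_force: [-0.2, -0.2, 0.1]
width: 0.03
gripper_force: 0.6
t 2.9167 yaw -13.221044111581493 [ 0.50603001 -0.35122767  0.15445871] F [-0.10022112  0.26118783 -0.11923033] w 0.029981197340219843
screw axis in tool [0.06213368 0.0044757  0.01648859]
tab [427.66237557 306.20758132]
screw [331.4132004  153.67317612]
grip [429.57763774 380.19553767]
```

View pics/w3c.png

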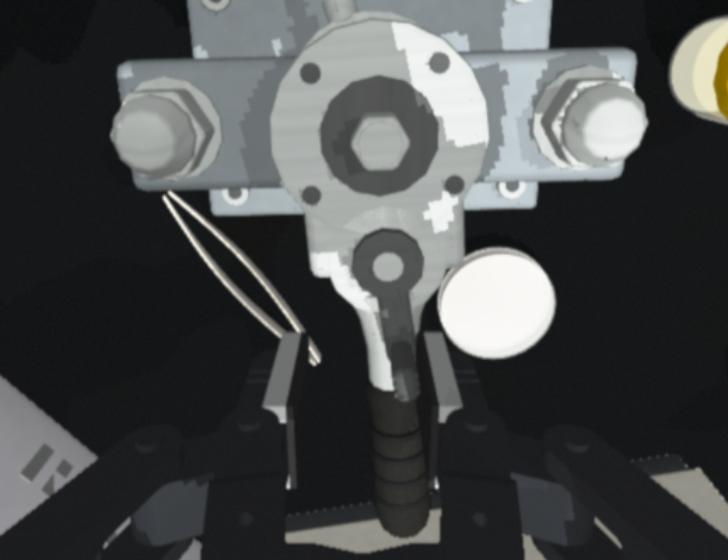

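The handle is following along. The lever (pivot (388,265), tab (403,380)) is now nearly central, held by the right finger. I'll keep on toward the handle's stop, which gives it a reaction.

```bash
python3 -m pendant '[{"dx":0.0002,"dy":-0.0042,"dz":0,"rx":0,"ry":0,"rz":4,"hand":0.03},{"dx":0.0002,"dy":-0.0042,"dz":0,"rx":0,"ry":0,"rz":4,"hand":0.03},{"dx":0.0002,"dy":-0.0042,"dz":0,"rx":0,"ry":0,"rz":4,"hand":0.03},{"dx":0.0002,"dy":-0.0042,"dz":0,"rx":0,"ry":0,"rz":4,"hand":0.03},{"dx":0.0002,"dy":-0.0042,"dz":0,"rx":0,"ry":0,"rz":4,"hand":0.03},{"dx":0.0002,"dy":-0.0042,"dz":0,"rx":0,"ry":0,"rz":4,"hand":0.03}]';python3 look.py
python3 -m pendant '[{"dx":0.0002,"dy":-0.0042,"dz":0,"rx":0,"ry":0,"rz":4,"hand":0.03},{"dx":0.0002,"dy":-0.0042,"dz":0,"rx":0,"ry":0,"rz":4,"hand":0.03},{"dx":0.0002,"dy":-0.0042,"dz":0,"rx":0,"ry":0,"rz":4,"hand":0.03},{"dx":0.0002,"dy":-0.0042,"dz":0,"rx":0,"ry":0,"rz":4,"hand":0.03},{"dx":0.0002,"dy":-0.0042,"dz":0,"rx":0,"ry":0,"rz":4,"hand":0.03},{"dx":0.0002,"dy":-0.0042,"dz":0,"rx":0,"ry":0,"rz":4,"hand":0.03}]';python3 look.py w4
python3 - <<'E'
import cv2
im=cv2.imread("pics/w4.png")[60:460,60:580]; cv2.imwrite("pics/w4c.png",cv2.resize(im,None,fx=1.4,fy=1.4))
E
```

```text
clock: 3.47
position: [0.5167, -0.3284, 0.154]
ee_rot: [-0.0, 0.948, -0.318, -0.0]
contact_force: [-0.9, -1.2, 0.0]
width: 0.03
gripper_force: 0.4
t 3.4667 yaw -37.13406218886496 [ 0.51671166 -0.32839427  0.15398169] F [ 0.03435271  1.5246976  -0.03691955] w 0.029991012479396444
screw axis in tool [0.06390325 0.0035616  0.01593238]
clock: 3.97
position: [0.5347, -0.3136, 0.1539]
ee_rot: [0.002, 0.861, -0.508, -0.001]
contact_force: [-5.2, -7.1, 0.7]
width: 0.0298
gripper_force: 4.3
t 3.9667 yaw -61.08571505400729 [ 0.53467898 -0.31362368  0.15387822] F [ 3.76827696  7.96831211 -0.6274695 ] w 0.029815467181195644
screw axis in tool [0.06406887 0.00012028 0.01590589]
tab [506.47752037 185.43625142]
screw [316.38991869 149.32352413]
grip [584.11017032 236.74181374]
```

View pics/w4c.png

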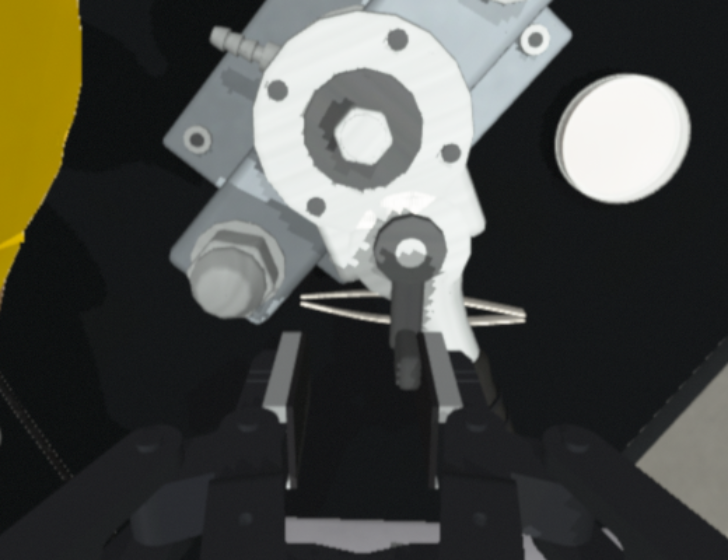

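The lever has flipped: the tab (405,375) now lies left of the handle line running from screw (362,135) through pivot (411,250). I'll work out the handle's direction and the move to the grip.

```bash
python3 - <<'E'
from h import *
d=np.load("pics/w4.npz"); im=manip.get_image("wrist")
g=lambda x,y,z: ray(im,60+x/1.4,60+y/1.4,z,d["cP"],d["cA"])
s=g(362,135,.15);p=g(411,252,.152);t=g(407,376,.168);k=g(480,355,.138)
a=lambda v:np.degrees(np.arctan2(v[1],v[0]))
print(s,p,t,np.linalg.norm((p-s)[:2]),np.linalg.norm((t-p)[:2]),"handle",a(p-s),"lever",a(t-p))
S=manip.get_state();P=np.array(S["position"]);A=rot(S["ee_rot"])
C=np.array([.5655,-.3698,0]); h=np.radians(a(p-s)); G=C+.11*np.array([np.cos(h),np.sin(h),0])
print("grip",G,"to grip in tool",A.T@(G-P))
E
```

```text
[ 0.56359561 -0.36796933  0.15      ] [ 0.53680944 -0.34703463  0.152     ] [ 0.52433937 -0.32116263  0.168     ] 0.03399647867016775 0.02872042837017367 handle 141.9906448337817 lever 115.73363338049853
grip [ 0.47882988 -0.30206309  0.        ] to grip in tool [-0.03717776  0.04266772  0.15401291]
```

```bash
python3 -m pendant '[{"dx":0,"dy":0.004,"dz":0,"rx":0,"ry":0,"rz":0,"hand":0.034},{"dx":0,"dy":0,"dz":-0.02,"rx":0,"ry":0,"rz":0,"hand":0.034},{"dx":0,"dy":0,"dz":-0.02,"rx":0,"ry":0,"rz":0,"hand":0.034},{"dx":-0.0195,"dy":0.018,"dz":0,"rx":0,"ry":0,"rz":0,"hand":0.034},{"dx":-0.0195,"dy":0.018,"dz":0,"rx":0,"ry":0,"rz":0,"hand":0.034},{"dx":0,"dy":0,"dz":0,"rx":0,"ry":0,"rz":-7,"hand":0.034},{"dx":0,"dy":0,"dz":0,"rx":0,"ry":0,"rz":-7,"hand":0.034},{"dx":0,"dy":0,"dz":0,"rx":0,"ry":0,"rz":-7,"hand":0.034},{"dx":0,"dy":0,"dz":0,"rx":0,"ry":0,"rz":0,"hand":0.034},{"dx":0,"dy":0,"dz":0,"rx":0,"ry":0,"rz":0,"hand":0.034}]';python3 look.py w5
python3 - <<'E'
import cv2
im=cv2.imread("pics/w5.png")[60:460,60:580]; cv2.imwrite("pics/w5c.png",cv2.resize(im,None,fx=1.4,fy=1.4))
E
```

```text
clock: 4.9
position: [0.4818, -0.2974, 0.1941]
ee_rot: [-0.0, 0.939, -0.343, -0.0]
contact_force: [0.0, 0.2, -0.0]
width: 0.0335
gripper_force: 0.0
t 4.9 yaw -40.16457527030712 [ 0.48179988 -0.29737648  0.19414855] F [-0.10572089 -0.16156391  0.04885321] w 0.033504447147978435
screw axis in tool [0.11071638 0.00139934 0.05606657]
tab [457.89043587  98.5244655 ]
screw [320.7783662   21.04713473]
grip [501.19275554 184.89671429]
```

View pics/w5c.png

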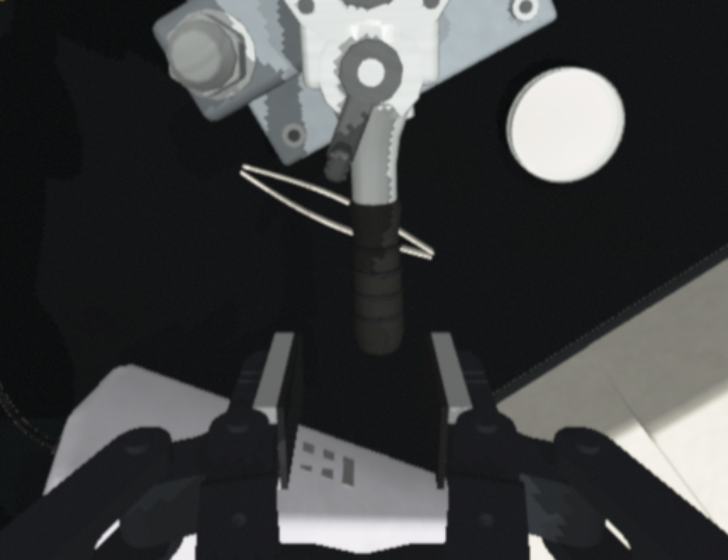

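The lever is well over to the tighten side (tab (337,165), pivot (371,72)). The handle runs straight through the grip at (378,280), about 5 mm to +y of tool centre. I'll centre on it, lower over the grip and start the first tightening strokes.

```bash
python3 -m pendant '[{"dx":0,"dy":0.005,"dz":0,"rx":0,"ry":0,"rz":2,"hand":0.034},{"dx":0,"dy":0,"dz":0.02,"rx":0,"ry":0,"rz":0,"hand":0.034},{"dx":0,"dy":0,"dz":0.02,"rx":0,"ry":0,"rz":0,"hand":0.034},{"dx":0,"dy":0,"dz":0.02,"rx":0,"ry":0,"rz":0,"hand":0.034},{"dx":0,"dy":0,"dz":0.012,"rx":0,"ry":0,"rz":0,"hand":0.034},{"dx":0,"dy":0,"dz":0,"rx":0,"ry":0,"rz":0,"hand":0.034}]';python3 look.py
python3 -m pendant '[{"dx":0,"dy":-0.004,"dz":0,"rx":0,"ry":0,"rz":0,"hand":0.034},{"dx":0.0003,"dy":-0.0077,"dz":0,"rx":0,"ry":0,"rz":4,"hand":0.034},{"dx":0.0003,"dy":-0.0077,"dz":0,"rx":0,"ry":0,"rz":4,"hand":0.034},{"dx":0.0003,"dy":-0.0077,"dz":0,"rx":0,"ry":0,"rz":4,"hand":0.034},{"dx":0.0003,"dy":-0.0077,"dz":0,"rx":0,"ry":0,"rz":4,"hand":0.034},{"dx":0.0003,"dy":-0.0077,"dz":0,"rx":0,"ry":0,"rz":4,"hand":0.034}]';python3 look.py
```

```text
clock: 5.45
position: [0.4771, -0.3001, 0.1193]
ee_rot: [-0.001, 0.933, -0.359, -0.003]
contact_force: [-0.4, 0.3, -0.7]
width: 0.0343
gripper_force: 0.0
t 5.45 yaw -42.11692858954709 [ 0.47708459 -0.30009037  0.11928847] F [-0.50777406  0.01427658  0.67467545] w 0.034335775833570684
screw axis in tool [ 0.11220984 -0.00758567 -0.01944861]
clock: 5.95
position: [0.5103, -0.2753, 0.1227]
ee_rot: [0.001, 0.856, -0.517, -0.001]
contact_force: [-4.5, -1.6, -1.3]
width: 0.034
gripper_force: 2.5
t 5.95 yaw -62.2196244258744 [ 0.5102589  -0.27532587  0.12274805] F [-0.66868685  4.7612728   1.36871414] w 0.033975167136202016
screw axis in tool [ 0.10931752 -0.00478161 -0.01537466]
```

The screw is turning freely at about 5 N. On to just short of the stop, then the return stroke.

```bash
python3 -m pendant '[{"dx":0.0003,"dy":-0.0077,"dz":0,"rx":0,"ry":0,"rz":4,"hand":0.034},{"dx":0.0003,"dy":-0.0077,"dz":0,"rx":0,"ry":0,"rz":4,"hand":0.034},{"dx":0.0003,"dy":-0.0077,"dz":0,"rx":0,"ry":0,"rz":4,"hand":0.034},{"dx":0.0003,"dy":-0.0077,"dz":0,"rx":0,"ry":0,"rz":4,"hand":0.034}]';python3 look.py
python3 -m pendant '[{"dx":0,"dy":0.012,"dz":0,"rx":0,"ry":0,"rz":0,"hand":0.034},{"dx":0.0006,"dy":0.0115,"dz":0,"rx":0,"ry":0,"rz":-6,"hand":0.034},{"dx":0.0006,"dy":0.0115,"dz":0,"rx":0,"ry":0,"rz":-6,"hand":0.034},{"dx":0.0006,"dy":0.0115,"dz":0,"rx":0,"ry":0,"rz":-6,"hand":0.034},{"dx":0.0006,"dy":0.0115,"dz":0,"rx":0,"ry":0,"rz":-6,"hand":0.034},{"dx":0.0006,"dy":0.0115,"dz":0,"rx":0,"ry":0,"rz":-6,"hand":0.034},{"dx":0.0006,"dy":0.0115,"dz":0,"rx":0,"ry":0,"rz":-6,"hand":0.034},{"dx":0.0006,"dy":0.0115,"dz":0,"rx":0,"ry":0,"rz":-6,"hand":0.034},{"dx":0.0006,"dy":0.0115,"dz":0,"rx":0,"ry":0,"rz":-6,"hand":0.034},{"dx":0.0006,"dy":0.0115,"dz":0,"rx":0,"ry":0,"rz":-6,"hand":0.034},{"dx":0.0006,"dy":0.0115,"dz":0,"rx":0,"ry":0,"rz":-6,"hand":0.034}]';python3 look.py
```

```text
clock: 6.28
position: [0.5385, -0.2638, 0.1226]
ee_rot: [0.001, 0.776, -0.631, -0.003]
contact_force: [-5.9, 1.7, -1.1]
width: 0.0337
gripper_force: 2.6
t 6.2833 yaw -78.2311053915597 [ 0.53851556 -0.26375332  0.12260993] F [-2.87887162  5.39814741  1.13040909] w 0.033703515090430985
screw axis in tool [ 0.10928205 -0.00470748 -0.01569034]
clock: 7.2
position: [0.4473, -0.3416, 0.1239]
ee_rot: [0.001, 0.988, -0.154, 0.002]
contact_force: [1.2, 1.0, 0.0]
width: 0.0343
gripper_force: 0.5
t 7.2 yaw -17.679504337641735 [ 0.44728077 -0.34160641  0.12391869] F [ 0.86315747 -1.27938435 -0.03400012] w 0.034296896371814656
screw axis in tool [ 0.12124765 -0.00903213 -0.01365198]
```

```bash
python3 -m pendant '[{"dx":0.002,"dy":0.0115,"dz":0,"rx":0,"ry":0,"rz":-6,"hand":0.034},{"dx":0.002,"dy":0.0115,"dz":0,"rx":0,"ry":0,"rz":-6,"hand":0.034},{"dx":0.002,"dy":0.0115,"dz":0,"rx":0,"ry":0,"rz":-6,"hand":0.034},{"dx":0.002,"dy":0.0115,"dz":0,"rx":0,"ry":0,"rz":-6,"hand":0.034},{"dx":0.002,"dy":0.0115,"dz":0,"rx":0,"ry":0,"rz":-6,"hand":0.034},{"dx":0.002,"dy":0.0115,"dz":0,"rx":0,"ry":0,"rz":-6,"hand":0.034},{"dx":0.002,"dy":0.0115,"dz":0,"rx":0,"ry":0,"rz":-6,"hand":0.034},{"dx":0.002,"dy":0.0115,"dz":0,"rx":0,"ry":0,"rz":-6,"hand":0.034},{"dx":0.0015,"dy":0.0115,"dz":0,"rx":0,"ry":0,"rz":-6,"hand":0.034},{"dx":0,"dy":0,"dz":0,"rx":0,"ry":0,"rz":0,"hand":0.034}]';python3 look.py
```

```text
clock: 8.03
position: [0.475, -0.4409, 0.1235]
ee_rot: [0.002, 0.951, 0.31, 0.001]
contact_force: [0.1, -0.9, 1.3]
width: 0.034
gripper_force: 0.0
t 8.0333 yaw 36.097213319371825 [ 0.47499816 -0.44086646  0.1234549 ] F [-0.49648538  0.81137197 -1.30755134] w 0.03397046478397022
screw axis in tool [ 0.11499479 -0.0040466  -0.01457422]
```

```bash
python3 -m pendant '[{"dx":0.004,"dy":-0.012,"dz":0,"rx":0,"ry":0,"rz":0,"hand":0.034},{"dx":0.0007,"dy":-0.0077,"dz":0,"rx":0,"ry":0,"rz":4,"hand":0.034},{"dx":0.0007,"dy":-0.0077,"dz":0,"rx":0,"ry":0,"rz":4,"hand":0.034},{"dx":0.0007,"dy":-0.0077,"dz":0,"rx":0,"ry":0,"rz":4,"hand":0.034},{"dx":0.0007,"dy":-0.0077,"dz":0,"rx":0,"ry":0,"rz":4,"hand":0.034},{"dx":0.0007,"dy":-0.0077,"dz":0,"rx":0,"ry":0,"rz":4,"hand":0.034},{"dx":0.0007,"dy":-0.0077,"dz":0,"rx":0,"ry":0,"rz":4,"hand":0.034}]' >/dev/null;python3 look.py
python3 -m pendant '[{"dx":0.0007,"dy":-0.0077,"dz":0,"rx":0,"ry":0,"rz":4,"hand":0.034},{"dx":0.0007,"dy":-0.0077,"dz":0,"rx":0,"ry":0,"rz":4,"hand":0.034},{"dx":0.0007,"dy":-0.0077,"dz":0,"rx":0,"ry":0,"rz":4,"hand":0.034},{"dx":0.0007,"dy":-0.0077,"dz":0,"rx":0,"ry":0,"rz":4,"hand":0.034}]' >/dev/null;python3 look.py
```

```text
t 8.6167 yaw 11.666489914862474 [ 0.45527072 -0.38521614  0.12369723] F [2.18869836 4.69037698 3.14654168] w 0.03425994465001747
screw axis in tool [ 0.11111849  0.00728697 -0.01386731]
t 8.95 yaw -4.322249937974297 [ 0.45506078 -0.35476318  0.12384763] F [2.80329582 4.89018631 2.11797457] w 0.034071306104294985
screw axis in tool [ 0.11133479  0.00675505 -0.01349631]
```

```bash
python3 -m pendant '[{"dx":0.0007,"dy":-0.0077,"dz":0,"rx":0,"ry":0,"rz":4,"hand":0.034},{"dx":0.0007,"dy":-0.0077,"dz":0,"rx":0,"ry":0,"rz":4,"hand":0.034},{"dx":0.0007,"dy":-0.0077,"dz":0,"rx":0,"ry":0,"rz":4,"hand":0.034},{"dx":0.0007,"dy":-0.0077,"dz":0,"rx":0,"ry":0,"rz":4,"hand":0.034}]' >/dev/null;python3 look.py
```

```text
t 9.2833 yaw -20.30277194475458 [ 0.46309929 -0.32527041  0.12398021] F [3.41542904 5.46927494 1.70217309] w 0.03409096815311849
screw axis in tool [ 0.11158475  0.00629806 -0.01321076]
```

```bash
python3 -m pendant '[{"dx":0.0007,"dy":-0.0077,"dz":0,"rx":0,"ry":0,"rz":4,"hand":0.034},{"dx":0.0007,"dy":-0.0077,"dz":0,"rx":0,"ry":0,"rz":4,"hand":0.034},{"dx":0.0007,"dy":-0.0077,"dz":0,"rx":0,"ry":0,"rz":4,"hand":0.034}]' >/dev/null;python3 look.py
```

```text
t 9.5333 yaw -32.291103068070626 [ 0.47424179 -0.30519532  0.12406696] F [ 4.18084713  4.40198112 -0.06372818] w 0.03378222563357114
screw axis in tool [ 0.1117606   0.0059106  -0.01306101]
```

```bash
cat >> look.py <<'E'
f=-(A.T@np.array(s["contact_force"])); r=np.array([0,.017,0])-(A.T@(C-P)); print("TORQUE",r[0]*f[1]-r[1]*f[0])
E
python3 -m pendant '[{"dx":0.0007,"dy":-0.0077,"dz":0,"rx":0,"ry":0,"rz":4,"hand":0.034},{"dx":0.0007,"dy":-0.0077,"dz":0,"rx":0,"ry":0,"rz":4,"hand":0.034},{"dx":0.0007,"dy":-0.0077,"dz":0,"rx":0,"ry":0,"rz":4,"hand":0.034},{"dx":0.0007,"dy":-0.0077,"dz":0,"rx":0,"ry":0,"rz":4,"hand":0.034}]' >/dev/null;python3 look.py
```

```text
t 9.8667 yaw -48.274655433351164 [ 0.49483572 -0.28274252  0.12404732] F [3.79859176 4.93870146 0.7329864 ] w 0.03400174136358141
screw axis in tool [ 0.11210614  0.00523204 -0.01311343]
TORQUE 0.5983604187695201
```

```bash
python3 -m pendant '[{"dx":0.0007,"dy":-0.0077,"dz":0,"rx":0,"ry":0,"rz":4,"hand":0.034},{"dx":0.0007,"dy":-0.0077,"dz":0,"rx":0,"ry":0,"rz":4,"hand":0.034},{"dx":0.0007,"dy":-0.0077,"dz":0,"rx":0,"ry":0,"rz":4,"hand":0.034}]' >/dev/null;python3 look.py
```

```text
t 10.1167 yaw -60.267545470735115 [ 0.51369261 -0.26997416  0.12398433] F [ 4.43314278  4.43492898 -0.26816881] w 0.034143342922699355
screw axis in tool [ 0.11246498  0.0045424  -0.01329056]
TORQUE 0.5540004822774501
```

```bash
python3 -m pendant '[{"dx":0.0007,"dy":-0.0077,"dz":0,"rx":0,"ry":0,"rz":4,"hand":0.034},{"dx":0.0007,"dy":-0.0077,"dz":0,"rx":0,"ry":0,"rz":4,"hand":0.034},{"dx":0.0007,"dy":-0.0077,"dz":0,"rx":0,"ry":0,"rz":4,"hand":0.034}]' >/dev/null;python3 look.py
python3 -m pendant '[{"dx":0,"dy":0.012,"dz":0,"rx":0,"ry":0,"rz":0,"hand":0.034},{"dx":0.0014,"dy":0.0115,"dz":0,"rx":0,"ry":0,"rz":-6,"hand":0.034},{"dx":0.0014,"dy":0.0115,"dz":0,"rx":0,"ry":0,"rz":-6,"hand":0.034},{"dx":0.0014,"dy":0.0115,"dz":0,"rx":0,"ry":0,"rz":-6,"hand":0.034},{"dx":0.0014,"dy":0.0115,"dz":0,"rx":0,"ry":0,"rz":-6,"hand":0.034},{"dx":0.0014,"dy":0.0115,"dz":0,"rx":0,"ry":0,"rz":-6,"hand":0.034},{"dx":0.0014,"dy":0.0115,"dz":0,"rx":0,"ry":0,"rz":-6,"hand":0.034},{"dx":0.0014,"dy":0.0115,"dz":0,"rx":0,"ry":0,"rz":-6,"hand":0.034},{"dx":0.0014,"dy":0.0115,"dz":0,"rx":0,"ry":0,"rz":-6,"hand":0.034},{"dx":0.0014,"dy":0.0115,"dz":0,"rx":0,"ry":0,"rz":-6,"hand":0.034},{"dx":0.0014,"dy":0.0115,"dz":0,"rx":0,"ry":0,"rz":-6,"hand":0.034}]' >/dev/null;python3 look.py
```

```text
t 10.3667 yaw -72.27002681690611 [ 0.53458725 -0.2613895   0.12384896] F [ 3.49610787  3.42628507 -1.6403659 ] w 0.033720597492373855
screw axis in tool [ 0.11274505  0.00358971 -0.01357772]
TORQUE 0.43318049108343193
t 11.2833 yaw -11.729104253749867 [ 0.45351413 -0.34917963  0.12278503] F [-0.57041664 -1.37435185  0.04020678] w 0.034009426312867734
screw axis in tool [ 0.11382393 -0.002603   -0.01532534]
TORQUE -0.1676160057471395
```

```bash
python3 -m pendant '[{"dx":0.0011,"dy":0.0115,"dz":0,"rx":0,"ry":0,"rz":-6,"hand":0.034},{"dx":0.0011,"dy":0.0115,"dz":0,"rx":0,"ry":0,"rz":-6,"hand":0.034},{"dx":0.0011,"dy":0.0115,"dz":0,"rx":0,"ry":0,"rz":-6,"hand":0.034},{"dx":0.0011,"dy":0.0115,"dz":0,"rx":0,"ry":0,"rz":-6,"hand":0.034},{"dx":0.0011,"dy":0.0115,"dz":0,"rx":0,"ry":0,"rz":-6,"hand":0.034},{"dx":0.0011,"dy":0.0115,"dz":0,"rx":0,"ry":0,"rz":-6,"hand":0.034},{"dx":0.0011,"dy":0.0115,"dz":0,"rx":0,"ry":0,"rz":-6,"hand":0.034},{"dx":0.0011,"dy":0.0115,"dz":0,"rx":0,"ry":0,"rz":-6,"hand":0.034},{"dx":0.0011,"dy":0.0115,"dz":0,"rx":0,"ry":0,"rz":-6,"hand":0.034},{"dx":0,"dy":0,"dz":0,"rx":0,"ry":0,"rz":0,"hand":0.034}]'>/dev/null;python3 look.py
python3 -m pendant '[{"dx":0.002,"dy":-0.012,"dz":0,"rx":0,"ry":0,"rz":0,"hand":0.034},{"dx":0.0007,"dy":-0.0077,"dz":0,"rx":0,"ry":0,"rz":4,"hand":0.034},{"dx":0.0007,"dy":-0.0077,"dz":0,"rx":0,"ry":0,"rz":4,"hand":0.034},{"dx":0.0007,"dy":-0.0077,"dz":0,"rx":0,"ry":0,"rz":4,"hand":0.034},{"dx":0.0007,"dy":-0.0077,"dz":0,"rx":0,"ry":0,"rz":4,"hand":0.034}]' >/dev/null;python3 look.py
```

```text
t 12.1167 yaw 42.04833477568844 [ 0.48538842 -0.44709578  0.12269502] F [-0.63892141 -0.38512897  0.18004502] w 0.03372360780234342
screw axis in tool [ 0.11125865 -0.00371707 -0.01531147]
TORQUE -0.05608551207209001
t 12.5333 yaw 25.609865560934455 [ 0.46251686 -0.40825221  0.12295617] F [0.59835986 1.96534391 0.38598752] w 0.033859171912087545
screw axis in tool [ 0.10950211  0.00985546 -0.01491892]
TORQUE 0.2194843173550721
```

```bash
python3 -m pendant '[{"dx":0.0007,"dy":-0.0077,"dz":0,"rx":0,"ry":0,"rz":4,"hand":0.034},{"dx":0.0007,"dy":-0.0077,"dz":0,"rx":0,"ry":0,"rz":4,"hand":0.034},{"dx":0.0007,"dy":-0.0077,"dz":0,"rx":0,"ry":0,"rz":4,"hand":0.034}]' >/dev/null;python3 look.py
```

```text
t 12.7833 yaw 13.625789014961757 [ 0.45705176 -0.38789733  0.12319492] F [1.83352102 4.88261934 2.91132666] w 0.03416494234382612
screw axis in tool [ 0.10970149  0.00803717 -0.01444683]
TORQUE 0.5520641737116189
```

```bash
python3 -m pendant '[{"dx":0.0007,"dy":-0.0077,"dz":0,"rx":0,"ry":0,"rz":4,"hand":0.034},{"dx":0.0007,"dy":-0.0077,"dz":0,"rx":0,"ry":0,"rz":4,"hand":0.034},{"dx":0.0007,"dy":-0.0077,"dz":0,"rx":0,"ry":0,"rz":4,"hand":0.034}]' >/dev/null;python3 look.py
```

```text
t 13.0333 yaw 1.6444491055498207 [ 0.45562574 -0.36597545  0.1233465 ] F [3.68480797 7.05422136 4.70055535] w 0.03391262444905074
screw axis in tool [ 0.10978837  0.00707346 -0.01407786]
TORQUE 0.8110488157231195
```

```bash
python3 -m pendant '[{"dx":0.0007,"dy":-0.0077,"dz":0,"rx":0,"ry":0,"rz":4,"hand":0.034},{"dx":0.0007,"dy":-0.0077,"dz":0,"rx":0,"ry":0,"rz":4,"hand":0.034}]' >/dev/null;python3 look.py
```

```text
t 13.2 yaw -6.337691989041438 [ 0.4571134  -0.35146842  0.12340544] F [5.12450823 9.000976   4.95031796] w 0.033800202337437295
screw axis in tool [ 0.10983363  0.00636326 -0.01388478]
TORQUE 1.0431178841962876
```

Torque is now about 1.0 N m (9 N at the grip), roughly 270 N on the lid. Backing off, lifting clear and looking.

```bash
python3 -m pendant '[{"dx":0,"dy":0.004,"dz":0,"rx":0,"ry":0,"rz":0,"hand":0.034},{"dx":0,"dy":0.003,"dz":0,"rx":0,"ry":0,"rz":0,"hand":0.034},{"dx":0,"dy":0,"dz":0,"rx":0,"ry":0,"rz":0,"hand":0.036},{"dx":0,"dy":0,"dz":0,"rx":0,"ry":0,"rz":0,"hand":0.036}]';python3 look.py
python3 -m pendant '[{"dx":0,"dy":0,"dz":-0.01,"rx":0,"ry":0,"rz":0,"hand":0.036},{"dx":0,"dy":0,"dz":-0.02,"rx":0,"ry":0,"rz":0,"hand":0.036},{"dx":0,"dy":0,"dz":-0.03,"rx":0,"ry":0,"rz":0,"hand":0.036},{"dx":0,"dy":0,"dz":-0.03,"rx":0,"ry":0,"rz":0,"hand":0.036},{"dx":-0.02,"dy":0,"dz":-0.02,"rx":0,"ry":0,"rz":0,"hand":0.036},{"dx":0,"dy":0,"dz":0,"rx":0,"ry":0,"rz":0,"hand":0.036},{"dx":0,"dy":0,"dz":0,"rx":0,"ry":0,"rz":0,"hand":0.036}]'>/dev/null;python3 look.py w6
```

```text
clock: 13.53
position: [0.4548, -0.3556, 0.1227]
ee_rot: [0.0, 0.999, -0.053, -0.0]
contact_force: [-0.3, -1.3, 1.1]
width: 0.036
gripper_force: 0.8
t 13.5333 yaw -6.072441542778291 [ 0.45477235 -0.35556918  0.12267768] F [-0.19127133  1.30481264 -1.06444941] w 0.036037845837204346
screw axis in tool [ 0.11160991  0.00244331 -0.01533491]
TORQUE 0.14284574431977712
t 14.1167 yaw -6.070499536053837 [ 0.43539504 -0.35302112  0.23399442] F [0.0486074  0.21411626 0.55084483] w 0.03574309605129947
screw axis in tool [0.13095068 0.00283925 0.09626847]
tab [381.917941   106.91129226]
screw [325.3396683  -11.94833006]
grip [379.63874947 196.61817766]
TORQUE 0.028726987383018408
```

View pics/w6.png

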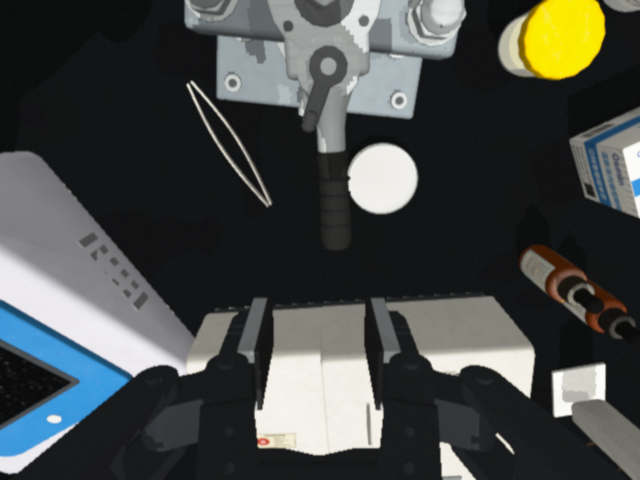

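The lever is clearly on the tighten side (tab (310,125), pivot (328,67)). The hand is clear and the bystanders haven't moved. Torque rose at about 1 N m/rad, which matches the screw bearing on the lid. Handing in.

```bash
python3 -c "
from rig import manip
print(manip.sign_off())"
```

```text
the job is handed in; nothing more can be done
None
```

The job is handed in: the reversing lever is on tighten, the screw was turned to about 1.0 N m (slightly over the 0.9 asked, under the 1.4 limit; roughly 270 N on the lid by calculation), and the hand was lifted clear at 14 s with nothing on the bench disturbed, though the hand-in returned no verdict.

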